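# Slide a tall crate of batons home into its dispatch bay

### The arm

A 6-joint arm with a two-finger parallel gripper is mounted at the origin on the work surface. World frame = base frame: x ahead of the robot, y to its left, z up, the work surface at z = 0. Lengths are in mm, angles in rad, forces in N, time in s.
With the tool pointing down it reaches from about 275 to 750 mm from the base axis. Payload 10.2 kg.
Tool frame: the origin (TCP) lies at the very end of the fingers, on their centre line; the grasp point (between the pads) lies 19 mm behind it; z points along the fingers, y is the direction in which the jaws open and shut (so a half turn about z gives the same grasp; the last joint's range is limited). The gripper opens to 85 mm and grips with 20 to 120 N. Pads are 22 mm wide; open, the fingers measure 114 mm over their backs; the gripper's body (76 mm by 85 mm) begins 54 mm behind the grasp point. The pads swing forward as they close: fully open they stand 13 mm farther back than shut.
Start: joints at [-1.477, 0.313, 1.498, -0, 1.331, -0.223], TCP at [163.539, -498.885, 205.794] pointing down, gripper open.
Joint ranges: [-2.94, 2.94], [-0.97, 2.17], [0.19, 2.56], [-1.23, 4.37], [0.02, 3.11], [-2.88, 2.88]. Speed limits (rad/s): [2.39, 2.39, 3.01, 3.14, 3.14, 3.14].

### API

Orientations are given as a unit quaternion [w, x, y, z].
In Python, from rig import * gives the robot as it stands. The module is installed in compiled form; this text tells all that it offers.
- The arm moves only by the shell command python3 -m crank 'ROWS' [FORCE]. ROWS is a JSON object of lists of equal length, an entry for each row: "dp": the shift along the world's x, y, z in cm, a list of three; "delta_rot": the turn, a rotation vector about the world's x, y, z in degrees, a list of three; "claw": the closure in counts, from 0 (fully open) to 255 (shut). A call has 1 to 10 rows; each row shifts and turns the commanded pose from where the row before left it; what a row does not reach is not made up. A row lasts 1/10 s, in which the tool goes at most 50 mm and 8.59 degrees, less where a joint would pass 70% of its speed; a pose out of reach is approached as far as the arm can. A call is refused whole if a number of a shift passes 5 or a number of a turn 8.59, either way. A call with a gripper value outside its range is refused whole. The fingers move at their own pace and stop on an object; FORCE is the grip in N (left out, the last holds). Time passes only in rows, so rows that do not move let the fingers close. It gives the time, the measured TCP pose, the force and the opening at its end, in the units of the state.
- sense(): the state, without advancing time (a new reading comes with each control period).
- capture(name): name is "scene" or "top" or "wrist"; returns (picture, depth): 400x640x3 uint8, red, green, blue; 400x640 float32, mm along the optical axis (not along the pixel's ray), 0 where there is no reading.
- camera_model(name): a dict with "fx", "fy", "cx", "cy" (pixels), "cam_to_world" (4x4, takes a point from camera to world coordinates); the wrist camera has in their place "T_tool_cam" (4x4, takes a point from camera to tool coordinates, whose origin is the TCP and whose axes are the flange's). Camera axes: x right, y up, looking along -z (the intrinsics and any distortion apply to the point x, -y, -z); pixel columns grow to the right and rows downward; lengths in mm; the calibration is good to about 2 mm. A picture is of the moment at which its call begins: read the wrist's pose just before it. camera_model takes no time and is no camera call.
- finish_job(): hands the job in, once; it reports no verdict.
Trained networks look in the newest picture that a camera, given by its name, has taken for a name from the list of things; names that differ only in an ending like _2 or _b are one class to them, and where a whole thing is asked for, a point or a joint stands for the part that bears it (a point fixed in the world has none). Each returns a list of dicts, best first, with "p" (0 to 1); they miss things now and then, are a little off and sometimes report something else, mostly with a low value. They report only what shows in the picture. A call takes as long as a camera call.
- boxes_of(camera, target): "centre" ([column, row] in pixels, amid what is visible of it).
- masks_of(camera, target): "region" (400x640 bool, what is visible of it) and "centre" ([column, row] in pixels, amid what is visible of it).
- pinpoint(camera, target): "centre" ([column, row] in pixels: a listed point, or the origin of a listed thing).
The state is a dict: "time_s": time; "joints": joint angles; "dq": joint speeds; "tau": joint torques, N m; "eef_pos": TCP position; "ee_rot": TCP orientation; "force": force on the tool from outside, world axes, zero at the start; "wrist_torque": the same for the moment, N m; "grip_width": opening from 0.0 (shut) to 1.0 (fully open).
Only numpy, scipy, OpenCV 4.12 (cv2) and the standard library are available. Lean on these libraries where they do the work, as an engineer would, in place of code of your own. Each camera call takes 0.05 s, during which the arm holds its last target.

### The job

Push the tall blue crate of bread into the yellow bay on the bench until it is fully home: between the two side guides, with its leading face flat against the back stop. It is heavy and narrow, so push it only low down, on its solid bottom part, so that it slides flat on the bench and does not tip; do not press on the slatted part or the bread, do not lift it, and leave the shaker, loaf tin and scraper where they are. Then take the hand away.

Things in the scene. Friction and masses are not known exactly. Their poses are not given: they have to be found in the camera images.
- crate: Tall narrow blue plastic crate, loose, full of standing bread, 1.6 to 2.5 kg; 8 to 18 N slide it. Footprint 120 (its x) by 190 mm (its y). Its lowest 90 mm are solid flat walls: push here; a push on the rear (-x) face above about 80 mm may tip it. Origin: centre of the underside; x points to the leading face, 60 mm away, that must meet the back stop; -x to the rear face, away from the bay.
- crate_top: Upper part of the same crate, one rigid piece with it (same origin and axes): slatted walls in the same planes from 90 to 220 mm up, six brown batons standing up to 295 mm. Do not press here. A hand straight down beside the crate may meet this part before its fingertips meet the bottom part; leant back 40 degrees, the fingertips lead.
- crate_face (a point): Middle of the crate's rear (-x) face, the one turned away from the bay, 40 mm above the bench: a good height to push at. Axes as the crate's.
- bay: Fixed bay of yellow angle strips 30 mm high, to the robot's right of the crate. Origin: bench level, middle of the back stop's front face. x points into the bay, the way the crate goes home; mouth toward -x. Side guides: inner faces at y = +-107 mm (12 mm play each side of the crate), from the stop to x = -70 mm, then 30 mm lead-ins flaring to 248 mm wide at x = -95 mm.
- shaker: Steel flour shaker standing on the bench, 70 mm across, 105 mm tall, 0.3 kg. Origin: centre of its underside. Bystander.
- loaf_tin: Dark steel loaf tin, 165 by 85 mm, 60 mm tall, 0.35 kg. Origin: centre of its underside. Bystander.
- scraper: Dough scraper lying flat: steel blade 90 by 120 mm with a white grip 16 mm thick, 0.15 kg. Origin: under the blade's centre. Bystander.
- bay_home (a point): Where the crate's origin is when home: on the bench, 60 mm before the back stop (bay x = -60 mm, y = 0), axes as the bay's, with which the crate's must then agree. At the start the crate stands before the mouth: origin 150 to 205 mm short of this point, up to 30 mm to either side, turned up to 0.25 rad.

How it is judged (in metres and radians):
At the end, for the whole second after the job is handed in: The crate stands flat and at rest in the bay between the side guides, its leading face within 6 mm of the back stop and square to it within 0.06 rad; shaker, loaf tin and scraper have moved less than 30 mm (x of crate in the frame of bay above -0.066 m and y of crate in the frame of bay between -0.016 and 0.016 m and angle between the x axis of crate and the x axis of bay, either way round below 0.06 rad and angle between crate's own z axis and vertical below 0.03 rad and height (world z) of crate below 0.004 m and linear speed of crate below 0.01 m/s and distance of each of shaker, loaf_tin, scraper from where it was at the start of the episode below 0.03 m); the robot touches nothing.
It fails at once if the crate tips by more than 0.12 rad (angle between crate's own z axis and vertical above 0.12 rad).
It fails at once if the crate is lifted off the bench by more than 15 mm (height (world z) of crate above 0.015 m).
It fails at once if the robot presses on the crate's slatted upper part or the bread with more than 3 N (contact force between any of the arm, the fingers and crate_top above 3 N).
It fails at once if the shaker, loaf tin or scraper is moved by more than 30 mm (distance of any of shaker, loaf_tin, scraper from where it was at the start of the episode above 0.03 m).
It also fails if it takes over 64 s, if anything falls off the work surface, if the arm or the gripper's body presses on something with over 40 N, if the wrist force passes 120 N, or if a joint passes its speed limit or range.

## Working session

There is one attempt and no reset: what is moved stays moved. The work goes in short steps, Python scripts to look and compute and a shell command to move; the robot and the scene stay as the last step left them, time stands still between calls to the robot, and variables do not carry over. Pictures are saved under pics/ and viewed, and the job is handed in when it is done.

```bash
mkdir -p pics; cat > h.py <<'E'
from rig import *
import numpy as np, cv2
def save(n,im): cv2.imwrite('pics/'+n,im[:,:,::-1])
def pts(cam,d):
    m=camera_model(cam); r,c=np.mgrid[0:400,0:640]
    X=np.stack([(c-m['cx'])/m['fx']*d,-(r-m['cy'])/m['fy']*d,-d,np.ones_like(d)],-1)
    return (X@np.array(m['cam_to_world']).T)[...,:3]
E
python3 - <<'E'
from h import *
np.set_printoptions(precision=2,suppress=True)
for c in ['scene','top']:
    im,d=capture(c); save(c+'0.png',im); np.save(c+'0.npy',d)
    m=camera_model(c); print(c,m)
    P=pts(c,d)
    for t in ['crate','crate_face','bay','bay_home','shaker','loaf_tin','scraper']:
        r=pinpoint(c,t)[:1]
        for q in r:
            u,v=map(int,np.round(q['centre'])); 
            # ray to z=0
            M=np.array(m['cam_to_world']); ray=M[:3,:3]@np.array([(q['centre'][0]-m['cx'])/m['fx'],-(q['centre'][1]-m['cy'])/m['fy'],-1]); o=M[:3,3]
            z=40 if t=='crate_face' else 0
            print(t,round(q['p'],2),q['centre'],'z0:',o+ray*(z-o[2])/ray[2], 'depth',P[v,u])
s=sense(); print(s)
E
```

```text
scene {'fx': 508.0423670669832, 'fy': 508.0423670669832, 'cx': 325.5083320691651, 'cy': 194.15081631138716, 'cam_to_world': array([[   0.89,   -0.42,    0.18,  801.81],
       [   0.46,    0.81,   -0.37, -425.92],
       [   0.01,    0.42,    0.91, 1024.45],
       [   0.  ,    0.  ,    0.  ,    1.  ]])}
crate 0.95 [346.8, 131.2] z0: [565.63 162.7    0.  ] depth [594.03  92.94 122.5 ]
crate_face 0.43 [422.5, 191.2] z0: [784.78  80.41  40.  ] depth [784.06  68.91  62.25]
bay 0.71 [283.3, 221.1] z0: [ 544.04 -104.25    0.  ] depth [ 550.07 -112.71   26.65]
bay_home 0.56 [218.0, 240.4] z0: [ 442.51 -206.57    0.  ] depth [ 442.71 -206.23    1.93]
shaker 0.98 [422.4, 191.3] z0: [783.99 100.66   0.  ] depth [784.06  68.91  62.25]
loaf_tin 0.97 [216.7, 241.2] z0: [ 441.03 -209.36    0.  ] depth [ 441.94 -209.05    1.68]
scraper 0.83 [285.1, 289.2] z0: [ 620.16 -232.86    0.  ] depth [ 620.58 -233.44    4.51]
top {'fx': 497.3743079983581, 'fy': 497.3743079983581, 'cx': 327.9997888032822, 'cy': 197.27709946797816, 'cam_to_world': array([[  0.02,   1.  ,  -0.07, 531.57],
       [ -1.  ,   0.0
[... 406 characters left out ...]
71    0.  ] depth [ 545.29 -107.28   30.54]
shaker 0.9 [248.9, 82.3] z0: [789.17 104.5    0.  ] depth [759.7   86.89  99.77]
loaf_tin 0.7 [422.6, 279.8] z0: [ 450.54 -202.18    0.  ] depth [ 450.62 -202.09    4.27]
scraper 0.84 [439.5, 184.3] z0: [ 614.77 -230.54    0.  ] depth [ 614.78 -230.22    5.42]
{'time_s': 0.8, 'joints': array([-1.48,  0.31,  1.5 , -0.  ,  1.33, -0.22]), 'dq': array([ 0.,  0.,  0.,  0., -0.,  0.]), 'tau': array([  0.  , -41.21, -25.99,  -0.  ,   0.  ,  -0.  ]), 'eef_pos': array([ 163.54, -498.87,  205.8 ]), 'ee_rot': array([-0.  ,  0.99,  0.16, -0.  ]), 'force': array([0.67, 0.46, 0.46]), 'wrist_torque': array([-0.03,  0.01,  0.03]), 'grip_width': 0.9992171689792303}
```

View pics/scene0.png

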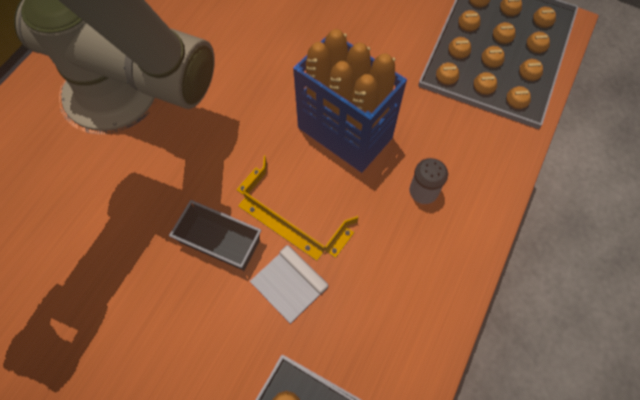

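View pics/top0.png

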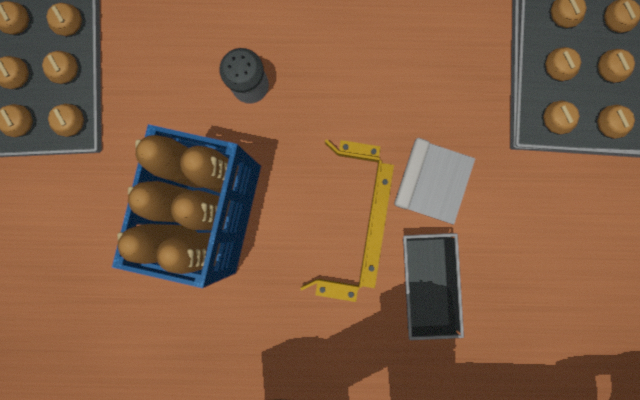

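The crate is at left in the top view (rim about (115..237, 128..285)). The bay mouth faces it, with the stop at about col 375. The shaker is at (248,75), and the tin and scraper lie beyond the stop. Next I'll measure geometrically.

```bash
cat >> h.py <<'E'
def crate_fit(im,d,lo=205,hi=228):
    P=pts('top',d); I=im.astype(int)
    blue=(I[...,2]>I[...,0]+25)&(d>0)
    m=blue&(P[...,2]>lo)&(P[...,2]<hi)
    # largest component
    n,l,st,_=cv2.connectedComponentsWithStats(m.astype(np.uint8),connectivity=8)
    k=1+np.argmax(st[1:,4]); Q=P[m]
    rect=cv2.minAreaRect(Q[:,:2].astype(np.float32)); return rect,Q
E
python3 - <<'E'
from h import *
im=cv2.imread('pics/top0.png')[:,:,::-1]; d=np.load('top0.npy')
r,Q=crate_fit(im,d); print(r,cv2.boxPoints(r),len(Q),np.percentile(Q[:,2],[5,50,95]))
P=pts('top',d); I=im.astype(int)
y=(I[...,0]>110)&(I[...,1]>80)&(I[...,2]<60)&(I[...,1]>I[...,0]*.65)
print(y.sum())
cv2.imwrite('pics/y.png',cv2.resize(np.where(y[...,None],im[:,:,::-1],0)[110:320,280:480],None,fx=4,fy=4,interpolation=0)[:600])
q=P[y]; hi=q[(q[:,2]>18)&(q[:,2]<40)]; print(len(hi))
print(np.round(hi[np.argsort(hi[:,0])][::max(1,len(hi)//60)]))
E
```

```text
((561.0752563476562, 157.351318359375), (120.37403869628906, 189.4148712158203), 78.32466888427734) [[456.14755 117.57509]
 [641.6434   79.24403]
 [666.0029  197.12755]
 [480.50714 235.4586 ]] 2630 [207.76743889 219.92223496 222.05183883]
7958
2437
[[ 435.    2.   31.]
 [ 440.  -81.   31.]
 [ 442.   -5.   33.]
 [ 444.  -49.   30.]
 [ 446.  -46.   19.]
 [ 449.  -27.   19.]
 [ 469.  -95.   23.]
 [ 491. -100.   29.]
 [ 512. -104.   31.]
 [ 535. -106.   30.]
 [ 557. -111.   27.]
 [ 580. -115.   31.]
 [ 604. -116.   33.]
 [ 626. -118.   25.]
 [ 649. -123.   32.]
 [ 657.  -89.   32.]
 [ 660.  -71.   31.]
 [ 666.  -50.   33.]
 [ 682.  -33.   29.]
 [ 688.  495.   24.]
 [ 690.  502.   32.]
 [ 691.  495.   32.]
 [ 694.  401.   25.]
 [ 698. -516.   38.]
 [ 701. -512.   40.]
 [ 704. -424.   38.]
 [ 706. -440.   35.]
 [ 709.  484.   29.]
 [ 713. -496.   36.]
 [ 718.  486.   30.]
 [ 722. -490.   34.]
 [ 727.  400.   34.]
 [ 732.  402.   32.]
 [ 771.  517.   25.]
 [ 774.  518.   32.]
 [ 781.  502.   32.]
 [ 783.  422.   33.]
 [ 787.  443.   32.]
 [ 793. -518.   32.]
 [ 795.  412.   29.]
 [ 797. -425.   37.]
 [ 799. -416.   34.]
 [ 802. -413.   35.]
 [ 806. -408.   34.]
 [ 810.  501.   32.]
 [ 815.  509.   33.]
 [ 822.  417.   33.]
 [ 865.  429.   28.]
 [ 868.  425.   32.]
 [ 870.  522.   31.]
 [ 871.  417.   31.]
 [ 875.  508.   32.]
 [ 882.  505.   32.]
 [ 886.  500.   32.]
 [ 888.  502.   29.]
 [ 891.  499.   36.]
 [ 894. -429.   38.]
 [ 898.  425.   38.]
 [ 902.  503.   34.]
 [ 906.  413.   33.]
 [ 910.  523.   36.]]
```

```bash
python3 - <<'E'
from h import *
im=cv2.imread('pics/top0.png'); cv2.imwrite('pics/z.png',cv2.resize(im[125:310,290:480],None,fx=3.2,fy=3.2,interpolation=cv2.INTER_CUBIC))
E
```

```text
(no output)
```

View pics/z.png

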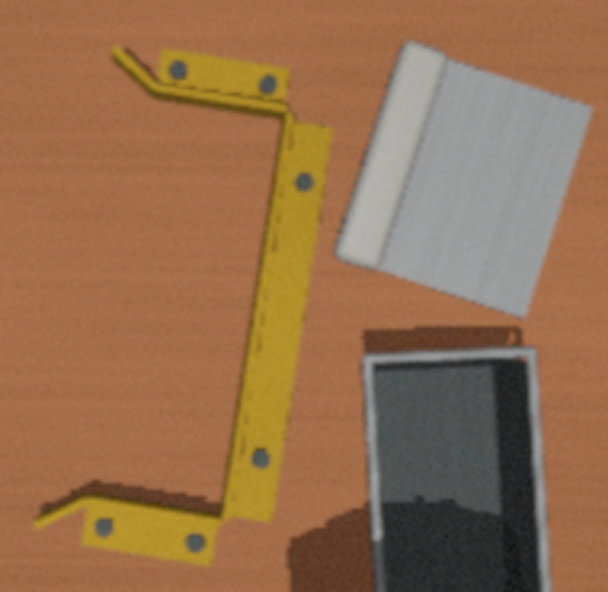

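```bash
python3 - <<'E'
from h import *
np.set_printoptions(precision=3,suppress=True)
im=cv2.imread('pics/top0.png')[:,:,::-1]; d=np.load('top0.npy')
P=pts('top',d); I=im.astype(int)
y=(I[...,0]>90)&(I[...,2]<60)&(I[...,1]>I[...,0]*.65)
q=P[y&(d>0)]; q=q[(abs(q[:,0]-560)<140)&(q[:,1]>-150)&(q[:,1]<20)]
lo=q[q[:,2]<15]; hi=q[(q[:,2]>24)&(q[:,2]<40)]
# stop: per-x bins y of hi points
s=hi[(hi[:,0]>465)&(hi[:,0]<640)]
f=cv2.fitLine(s[:,:2].astype(np.float32),cv2.DIST_HUBER,0,.01,.01).ravel();print('stop',f,len(s))
t=f[:2]*np.sign(f[0]); n=np.array([t[1],-t[0]]); 
if n[1]>0:n=-n
o=f[2:]
e=(s[:,:2]-o)@n; print('offset pct',np.percentile(e,[2,10,50,90,98]), 'x dir',n, 'yaw',np.arctan2(n[1],n[0]))
# side guides: in bay coords bx along n, by = left of n
by=np.array([-n[1],n[0]])
B=np.c_[(hi[:,:2]-o)@n,(hi[:,:2]-o)@by,hi[:,2]]
for a in range(-105,10,8):
    m=(B[:,0]>a)&(B[:,0]<a+8)
    b=B[m][:,1]; print(a, np.percentile(b[b>0],[5,50,95]) if (b>0).any() else 0, np.percentile(b[b<0],[5,50,95]) if (b<0).any() else 0)
g=B[(B[:,0]>-65)&(B[:,0]<-10)]; c=(np.median(g[g[:,1]>0,1])+np.median(g[g[:,1]<0,1]))/2
O=o+by*c+n*np.percentile(e,5); print('bay origin',O,'home',O-60*n)
cr=np.array([561.1,157.4]); H=O-60*n
print('crate in home frame',(cr-H)@n,(cr-H)@by,'crate yaw',np.arctan2(-.979,-.202))
E
```

```text
stop [   0.99    -0.144  551.601 -109.335] 279
offset pct [-1.895 -1.697  0.002  1.727  2.119] x dir [-0.144 -0.99 ] yaw -1.7153974
-105 0 0
-97 [112.984 116.027 119.224] [-131.603 -129.23  -125.647]
-89 [108.626 111.106 114.559] [-127.357 -123.934 -121.383]
-81 [103.066 106.371 109.548] [-122.026 -118.886 -115.556]
-73 [100.446 102.001 104.222] [-116.95  -115.138 -113.515]
-65 [100.449 102.41  104.344] [-116.771 -115.05  -113.336]
-57 [100.624 102.317 104.184] [-117.087 -115.194 -113.468]
-49 [100.286 101.665 103.717] [-117.394 -115.639 -113.614]
-41 [100.695 102.193 104.059] [-117.211 -115.144 -113.431]
-33 [100.396 102.402 104.134] [-117.055 -115.023 -113.404]
-25 [100.3   102.013 103.969] [-116.929 -114.906 -113.438]
-17 [100.332 101.909 103.932] [-117.282 -115.309 -113.361]
-9 [  6.369  64.693 103.247] [-116.616  -76.766   -7.566]
-1 [ 5.752 49.433 94.565] [-107.125  -56.295   -6.192]
7 0 0
bay origin [ 545.399 -106.612] home [554.045 -47.238]
crate in home frame -203.51928282751888 -22.506865828642347 crate yaw -1.7742738206784967
```

```bash
python3 -m crank '{"dp":[[1.5,4,0],[1.5,4,0],[1.5,4,0],[1.5,4,0],[1.5,4,0],[1.5,4,0],[1.5,4,0],[1.5,4,0],[1.5,4,0],[1.5,4,0]],"delta_rot":[[0,0,-3],[0,0,-3],[0,0,-3],[0,0,-3],[0,0,-3],[0,0,-3],[0,0,-3],[0,0,-3],[0,0,-3],[0,0,-3]],"claw":[80,80,80,80,80,80,80,80,80,80]}'; python3 -c "
from rig import *
print(sense()['joints'],sense()['grip_width'])"
```

```text
time_s: 1.8
eef_pos: [313.8, -97.3, 206.1]
ee_rot: [0.0, 0.995, -0.105, 0.0]
force: [1.0, -1.4, 0.8]
grip_width: 0.689
[-6.62606709e-01 -1.45832684e-01  2.00021664e+00  6.65491216e-05
  1.28609484e+00  1.11775837e+00] 0.6892319568924743
```

```bash
python3 -m crank '{"dp":[[1,2.8,-0.8],[1,2.8,-0.8],[1,2.8,-0.8],[1,2.8,-0.8],[1,2.8,-0.8],[1,2.8,-0.8],[1,2.8,-0.8],[1,2.8,-0.8],[1,2.8,-0.8],[1,2.8,-0.8]],"delta_rot":[[-0.81,-3.92,0],[-0.81,-3.92,0],[-0.81,-3.92,0],[-0.81,-3.92,0],[-0.81,-3.92,0],[-0.81,-3.92,0],[-0.81,-3.92,0],[-0.81,-3.92,0],[-0.81,-3.92,0],[-0.81,-3.92,0]],"claw":[80,80,80,80,80,80,80,80,80,80]}'; python3 -c "
from rig import *
print(sense()['joints'],sense()['grip_width'])"
```

```text
time_s: 2.8
eef_pos: [402.7, 145.2, 134.3]
ee_rot: [0.039, 0.947, -0.102, 0.303]
force: [0.2, -1.5, -1.1]
grip_width: 0.686
[ 0.25381049 -0.01156146  2.25210756 -0.70772779  0.4345646   2.61908972] 0.68586673178
```

```bash
python3 -m crank '{"dp":[[0.2,0.5,-1],[0.2,0.5,-1],[0.2,0.5,-1],[0.2,0.5,-1],[0.2,0.5,-1],[0.2,0.5,-1],[0.2,0.5,-1],[0.2,0.5,-1],[0,0,-1],[0,0,-1]],"delta_rot":[[0,0,0],[0,0,0],[0,0,0],[0,0,0],[0,0,0],[0,0,0],[0,0,0],[0,0,0],[0,0,0],[0,0,0]],"claw":[80,80,80,80,80,80,80,80,80,80]}'; python3 - <<'E'
from h import *
s=sense();print(s['joints'],s['grip_width'])
im,d=capture('scene');save('s1.png',im)
from scipy.spatial.transform import Rotation as R
q=s['ee_rot'];print(R.from_quat([*q[1:],q[0]]).as_matrix().round(3))
E
```

```text
time_s: 3.8
eef_pos: [427.0, 172.5, 66.7]
ee_rot: [0.032, 0.956, -0.095, 0.277]
force: [0.3, -0.2, 0.8]
grip_width: 0.687
[ 0.28839599  0.21947818  2.20811356 -0.91656294  0.33067733  2.87970346] 0.6866126801531841
[[ 0.828 -0.2    0.524]
 [-0.165 -0.98  -0.113]
 [ 0.536  0.007 -0.844]]
```

View pics/s1.png

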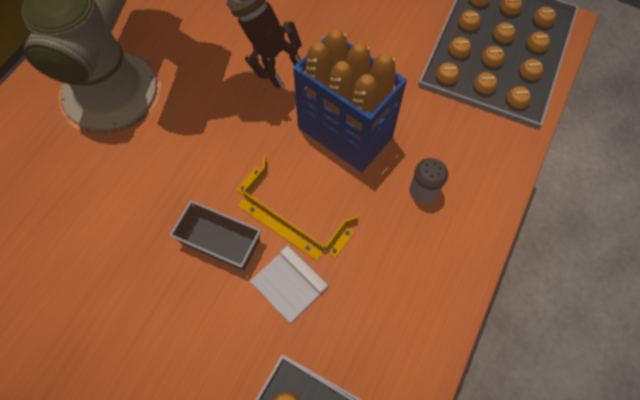

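```bash
python3 -m crank '{"dp":[[-2,0,1.5],[-2,0,1.5],[0,0,0],[0,0,0],[0,0,0],[0,0,0],[0,0,0],[0,0,0],[0,0,0],[0,0,0]],"delta_rot":[[0,0,0],[0,0,0],[-4.2,0.9,6.75],[-4.2,0.9,6.75],[-4.2,0.9,6.75],[-4.2,0.9,6.75],[-4.2,0.9,6.75],[-4.2,0.9,6.75],[-4.2,0.9,6.75],[-4.2,0.9,6.75]],"claw":[80,80,80,80,80,80,80,80,80,80]}';  python3 -m crank '{"dp":[[0,0,0],[0,0,0],[0,0,0],[0,0,0],[0,0,0],[0,0,0],[0,0,0],[0,0,0],[0,0,0],[0,0,0]],"delta_rot":[[-4.2,0.9,6.75],[-4.2,0.9,6.75],[-4.2,0.9,6.75],[-4.2,0.9,6.75],[-4.2,0.9,6.75],[-4.2,0.9,6.75],[-4.2,0.9,6.75],[-4.2,0.9,6.75],[-4.2,0.9,6.75],[-4.2,0.9,6.75]],"claw":[80,80,80,80,80,80,80,80,80,80]}';python3 - <<'E'
from h import *
s=sense();print(s['joints'],s['grip_width'])
from scipy.spatial.transform import Rotation as R
q=s['ee_rot'];print(R.from_quat([*q[1:],q[0]]).as_matrix().round(3))
E
```

```text
time_s: 4.85
eef_pos: [386.8, 172.4, 97.1]
ee_rot: [0.175, 0.859, 0.428, 0.219]
force: [0.3, -0.2, 1.3]
grip_width: 0.688
time_s: 5.85
eef_pos: [386.8, 172.4, 97.1]
ee_rot: [0.274, 0.383, 0.88, 0.056]
force: [1.1, -0.4, -0.6]
grip_width: 0.687
[ 0.32681878  0.07784054  2.26421322 -0.77148476  0.40530503  0.23491453] 0.6874818194920235
[[-0.556  0.644  0.526]
 [ 0.705  0.7   -0.112]
 [-0.44   0.308 -0.843]]
```

```bash
cat >> h.py <<'E'
from scipy.spatial.transform import Rotation as R
def rotleft(b,y,lean=40):
    b=np.array([*b,0])/np.linalg.norm(b); y=np.array([*y,0])/np.linalg.norm(y); a=np.radians(lean)
    z=np.sin(a)*b-np.cos(a)*np.array([0,0,1]); T=np.c_[y,y,z]; T[:,0]=np.cross(y,z)
    q=sense()['ee_rot']; M=R.from_quat([*q[1:],q[0]]).as_matrix()
    return np.degrees(R.from_matrix(T@M.T).as_rotvec())
E
python3 -c "
from h import *
print(rotleft((.979,-.202),(.202,.979)))"
```

```text
[-21.77907241  -2.84142596  28.62936701]
```

```bash
python3 -m crank '{"dp":[[0.5,0.2,0],[0.5,0.2,0],[0.5,0.2,0],[0.5,0.2,0],[0.5,0.2,0],[0.4,0,-1.3],[0.4,0,-1.3],[0.4,0,-1.3],[0.4,0,-1.3],[0.4,0,-1.3]],"delta_rot":[[-4.36,-0.57,5.73],[-4.36,-0.57,5.73],[-4.36,-0.57,5.73],[-4.36,-0.57,5.73],[-4.36,-0.57,5.73],[0,0,0],[0,0,0],[0,0,0],[0,0,0],[0,0,0]],"claw":[80,80,80,80,80,80,80,80,80,80]}';python3 - <<'E'
from h import *
s=sense();print(s['joints'],s['grip_width'])
print(rotleft((.979,-.202),(.202,.979)))
im,d=capture('scene');cv2.imwrite('pics/s2.png',cv2.resize(im[:200,200:500,::-1],None,fx=2.6,fy=2.6))
E
```

```text
time_s: 6.85
eef_pos: [435.8, 190.8, 68.2]
ee_rot: [0.315, 0.101, 0.943, -0.036]
force: [-0.3, -0.3, 0.0]
grip_width: 0.686
[ 0.36372647  0.26120882  2.1961684  -1.23193622  0.3587917   0.11826298] 0.6856123212170919
[-0.38275981 -3.05562165  0.61067814]
```

View pics/s2.png

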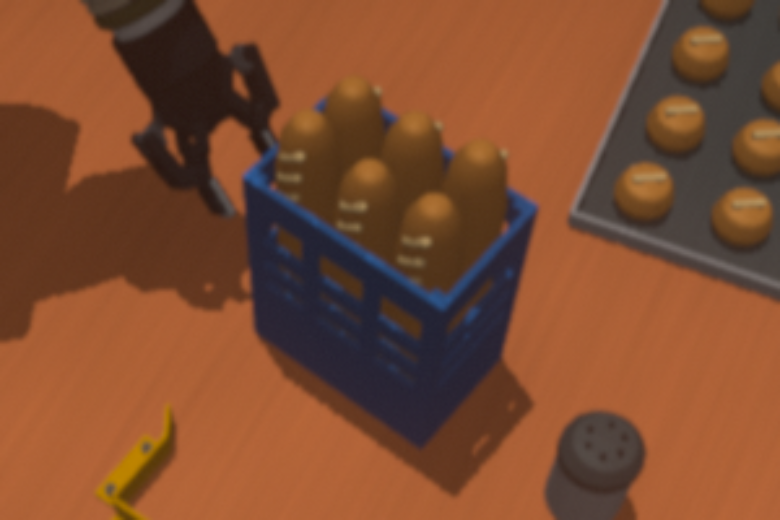

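```bash
python3 -m crank '{"dp":[[-0.2,0,-0.5],[-0.2,0,-0.5],[0,-0.2,-0.5],[0,-0.2,-0.5],[0,-0.2,-0.3],[0,-0.2,-0.2],[0,0,0]],"delta_rot":[[0.3,1.3,0],[0.3,1.3,0],[0.2,1,0],[0,0,0],[0,0,0],[0,0,0],[0,0,0]],"claw":[80,80,80,80,80,80,80]}';python3 - <<'E'
from h import *
s=sense();print(s['joints'],s['grip_width'])
print(rotleft((.979,-.202),(.202,.979),35))
E
```

```text
time_s: 7.6
eef_pos: [431.1, 182.6, 43.6]
ee_rot: [0.284, 0.101, 0.953, -0.033]
force: [-0.4, -0.0, 0.5]
grip_width: 0.685
[ 0.32179834  0.29868696  2.20429996 -1.16667554  0.3128766   0.03587011] 0.6850033283954171
[-0.10789814 -1.74581338  0.57367911]
```

```bash
python3 -m crank '{"dp":[[0.49,-0.1,0],[0.49,-0.1,0],[0.49,-0.1,0],[0.49,-0.1,0],[0.3,-0.06,0],[0.3,-0.06,0],[0.2,-0.04,0],[0.2,-0.04,0]],"delta_rot":[[0,0,0],[0,0,0],[0,0,0],[0,0,0],[0,0,0],[0,0,0],[0,0,0],[0,0,0]],"claw":[160,160,160,160,160,160,160,160]}';python3 - <<'E'
from h import *
s=sense();print(s['joints'],s['force'],s['wrist_torque'])
print(rotleft((.979,-.202),(.202,.979),35))
im,d=capture('top');save('t2.png',im); print(crate_fit(im,d)[0])
E
```

```text
time_s: 8.4
eef_pos: [461.0, 176.8, 43.8]
ee_rot: [0.285, 0.101, 0.953, -0.032]
force: [-0.4, -0.9, -0.4]
grip_width: 0.368
[ 0.28005469  0.33240687  2.14785368 -1.10209913  0.29914945 -0.06685102] [-0.38217164 -0.86332044 -0.40184999] [ 0.09373699  0.25700064 -0.01461661]
[-0.1215413  -1.72121739  0.55847851]
((560.8143310546875, 157.27716064453125), (120.140625, 190.2816925048828), 78.18795776367188)
```

View pics/t2.png

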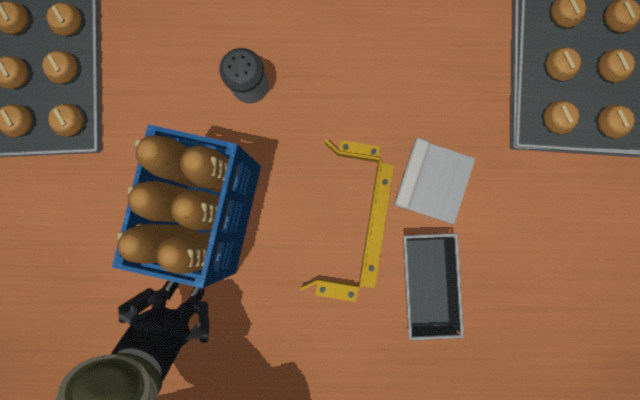

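The hand (170,290 px) is about to meet the near side face, with its body well back of the crate. Now the lateral nudge.

```bash
python3 -m crank '{"dp":[[0.2,-0.04,0],[0.2,-0.04,0],[0.2,-0.04,0],[0.2,-0.04,0],[0.2,-0.04,0],[0.2,-0.04,0]],"delta_rot":[[0,0,0],[0,0,0],[0,0,0],[0,0,0],[0,0,0],[0,0,0]],"claw":[160,160,160,160,160,160]}';python3 - <<'E'
from h import *
s=sense();print(s['joints'],s['force'],s['wrist_torque'])
im,d=capture('top');save('t3.png',im); print(crate_fit(im,d)[0])
E
```

```text
time_s: 9.05
eef_pos: [473.0, 174.4, 43.8]
ee_rot: [0.285, 0.101, 0.953, -0.032]
force: [-0.1, -0.8, 0.5]
grip_width: 0.371
[ 0.2646322   0.34661273  2.12389567 -1.0718767   0.29522496 -0.11110687] [-0.11928684 -0.75457368  0.4912159 ] [ 0.09239014  0.2295503  -0.03880091]
((560.666259765625, 157.28140258789062), (119.98388671875, 190.2547149658203), 78.26207733154297)
```

```bash
python3 - <<'E'
from h import *
im,d=capture('wrist'); save('w1.png',im)
im,d=capture('scene'); a=cv2.resize(im[60:180,210:360,::-1],None,fx=4.5,fy=4.5,interpolation=cv2.INTER_CUBIC); cv2.imwrite('pics/s3.png',a)
E
```

```text
(no output)
```

View pics/w1.png

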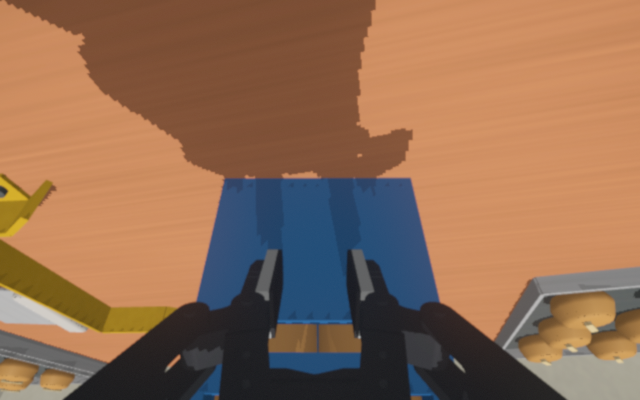

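View pics/s3.png

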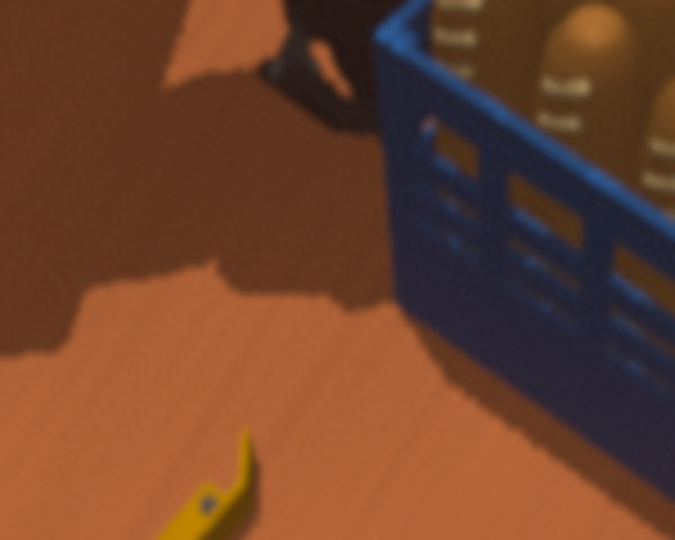

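```bash
cat >> h.py <<'E'
def wpts():
    s=sense(); im,d=capture('wrist'); m=camera_model('wrist'); q=s['ee_rot']
    r,c=np.mgrid[0:400,0:640]
    X=np.stack([(c-m['cx'])/m['fx']*d,-(r-m['cy'])/m['fy']*d,-d,np.ones_like(d)],-1)
    T=(X@np.array(m['T_tool_cam']).T)[...,:3]
    M=R.from_quat([*q[1:],q[0]]).as_matrix()
    return im,d,T,T@M.T+s['eef_pos']
E
python3 - <<'E'
from h import *
np.set_printoptions(precision=1,suppress=True)
im,d,T,W=wpts()
for v,u in [(200,320),(240,320),(280,320),(310,320),(255,275),(260,273),(255,353),(260,355),(270,355),(280,270),(360,250),(390,320)]:
    print(v,u,im[v,u],d[v,u],'tool',T[v,u],'world',W[v,u], 'along b',(W[v,u,:2]-[467.7,176.6])@[.979,-.204])
E
```

```text
200 320 [ 41  79 120] 197.45465 tool [19.3  3.4 19.1] world [468.1 178.8  17.2] along b -0.028593586145007923
240 320 [ 37  79 121] 180.82542 tool [ 3.6  3.1 -3.8] world [468.6 178.4  45. ] along b 0.4976005404344558
280 320 [ 34  78 119] 165.29407 tool [ -8.8   2.8 -24.5] world [467.6 178.4  69.1] along b -0.46067779139651255
310 320 [ 37  78 119] 157.00476 tool [-17.9   2.6 -36.4] world [468.7 178.1  84.1] along b 0.6383096370709811
255 275 [93 93 95] 148.6024 tool [ 11.4 -18.2 -35.2] world [440.9 162.7  67. ] along b -23.413196486363066
260 273 [97 98 99] 144.93422 tool [ 11.1 -18.7 -39.2] world [438.9 162.7  70.6] along b -25.332615865054265
255 353 [89 91 92] 148.4561 tool [ 11.5  17.6 -35.4] world [448.3 197.8  67. ] along b -23.28338591412231
260 355 [95 97 98] 144.20026 tool [ 11.5  18.  -39.9] world [446.  198.7  70.8] along b -25.7306817011054
270 355 [50 50 55] 136.7974 tool [ 11.2  17.1 -47.8] world [441.8 198.7  77.6] along b -29.853725000030007
280 270 [85 86 87] 129.2062 tool [ 11.5 -17.9 -55.7] world [430.  165.5  84.2] along b -34.68275839170875
360 250 [29 29 32] 84.084465 tool [  17.1  -17.  -101.4] world [401.  172.9 119.3] along b -64.52871178971095
390 320 [30 30 34] 83.40026 tool [  10.4    1.2 -104.5] world [408.8 189.8 125.5] along b -60.40429882824274
```

```bash
python3 - <<'E'
from h import *
np.set_printoptions(precision=1,suppress=True)
im,d,T,W=wpts()
for u in (265,270,275,278,352,356,360):
  for v in range(246,262,2): print(u,v,im[v,u],d[v,u].round(0),T[v,u],end=' | ')
  print()
E
```

```text
265 246 [ 42  80 121] 179.0 [  1.4 -27.4  -6.7] | 265 248 [ 40  79 120] 178.0 [  0.6 -27.3  -7.5] | 265 250 [ 42  79 119] 178.0 [ -0.4 -27.3  -8. ] | 265 252 [ 49  81 119] 177.0 [ -0.7 -27.   -9.8] | 265 254 [ 58  84 116] 175.0 [ -1.2 -26.9 -11.1] | 265 256 [ 72  88 111] 175.0 [ -1.8 -26.7 -12.2] | 265 258 [ 85  93 105] 146.0 [ 11.5 -22.4 -38.1] | 265 260 [93 94 97] 144.0 [ 11.3 -22.2 -39.6] | 
270 246 [ 34  67 103] 179.0 [  1.3 -24.6  -6.4] | 270 248 [ 46  71 102] 177.0 [  1.1 -24.4  -8.5] | 270 250 [90 94 99] 153.0 [ 11.3 -21.2 -30.1] | 270 252 [ 98  99 100] 152.0 [ 11.2 -20.9 -31.9] | 270 254 [ 99  99 100] 150.0 [ 11.3 -20.7 -34. ] | 270 256 [ 99 100 100] 147.0 [ 11.7 -20.3 -36.6] | 270 258 [ 99  99 100] 146.0 [ 11.5 -20.1 -38.1] | 270 260 [ 99  99 100] 144.0 [ 11.6 -19.9 -40. ] | 
275 246 [ 33  67 103] 177.0 [  2.1 -21.7  -8. ] | 275 248 [ 44  70 101] 177.0 [  1.  -21.7  -8.3] | 275 250 [91 94 99] 153.0 [ 11.7 -18.7 -30.9] | 275 252 [98 98 99] 151.0 [ 11.7 -18.5 -32.8] | 275 254 [96 97 98] 149.0 [ 11.5 -18.3 -34.4] | 275 256 [90 91 92] 149.0 [ 11.  -18.2 -35.3] | 275 258 [85 86 8
[... 918 characters left out ...]
2.9 -7.7] | 356 250 [ 90  95 101] 154.0 [ 11.   19.7 -29.6] | 356 252 [ 98  98 100] 151.0 [ 11.6  19.3 -32.7] | 356 254 [ 98  99 100] 149.0 [ 11.9  19.  -35.1] | 356 256 [ 98  99 100] 148.0 [ 11.3  18.9 -35.9] | 356 258 [ 98  99 101] 146.0 [ 11.2  18.7 -37.6] | 356 260 [97 98 99] 144.0 [ 11.7  18.4 -40.3] | 
360 246 [ 38  79 120] 177.0 [ 2. 25. -8.] | 360 248 [ 47  81 118] 177.0 [ 1.1 24.9 -8.5] | 360 250 [ 90  95 103] 153.0 [ 11.4  21.5 -30.3] | 360 252 [ 97  98 100] 151.0 [ 11.7  21.2 -32.8] | 360 254 [ 98  99 100] 150.0 [ 11.2  21.1 -33.8] | 360 256 [ 98  99 100] 147.0 [ 11.6  20.7 -36.5] | 360 258 [ 98  99 101] 147.0 [ 11.1  20.6 -37.5] | 360 260 [ 98  99 100] 145.0 [ 10.9  20.4 -38.8] |
```

```bash
python3 -m crank '{"dp":[[-0.98,0.2,0],[-0.5,0.1,0],[0,0,0],[0,0,0],[0,0,0]],"delta_rot":[[0,0,0],[0,0,0],[0,0,0],[0,0,0],[0,0,0]],"claw":[255,255,255,255,255]}';python3 - <<'E'
from h import *
np.set_printoptions(precision=1,suppress=True)
s=sense();print(s['joints'],s['grip_width'])
im,d,T,W=wpts();save('w2.png',im); print(camera_model('wrist'))
m=(abs(T[...,1])<30)&(im[...,2].astype(int)<im[...,0]+15)&(T[...,2]>-80)&(T[...,2]<20)&(abs(T[...,0])<15)
print(np.percentile(T[m],[50,90,98,99.5],axis=0)); 
b=np.argwhere((im[...,2].astype(int)>im[...,0]+50)&(W[...,2]<3)&(d>0)); print(b[:3])
for v in (170,176,180,184,188,192): print(v,im[v,320],W[v,320])
E
```

```text
time_s: 9.8
eef_pos: [458.4, 177.4, 43.9]
ee_rot: [0.285, 0.101, 0.953, -0.032]
force: [-0.1, 0.6, -0.0]
grip_width: -0.001
[ 0.3  0.3  2.2 -1.1  0.3 -0.1] -0.0006835949001842949
{'fx': 323.39339825536103, 'fy': 323.39339825536103, 'cx': 314.28099550363174, 'cy': 198.7646880091982, 'T_tool_cam': array([[  -0. ,    0.9,    0.3,   84. ],
       [   1. ,    0. ,   -0. ,   -0.3],
       [  -0. ,    0.3,   -0.9, -167.4],
       [   0. ,    0. ,    0. ,    1. ]])}
[[ 11.4  -0.3 -71. ]
 [ 12.9  19.7 -42.8]
 [ 14.   27.4 -33.9]
 [ 14.4  29.6 -31.2]]
[[155 448]
 [155 450]
 [158 426]]
170 [122  77  54] [446.5 183.4  -1. ]
176 [123  79  55] [452.6 182.2  -1.5]
180 [122  78  55] [455.  181.7  -0.2]
184 [121  77  54] [459.9 180.7  -1. ]
188 [138  88  61] [463.9 179.9  -1. ]
192 [159 115 102] [467.9 179.1  -0.8]
```

View pics/w2.png

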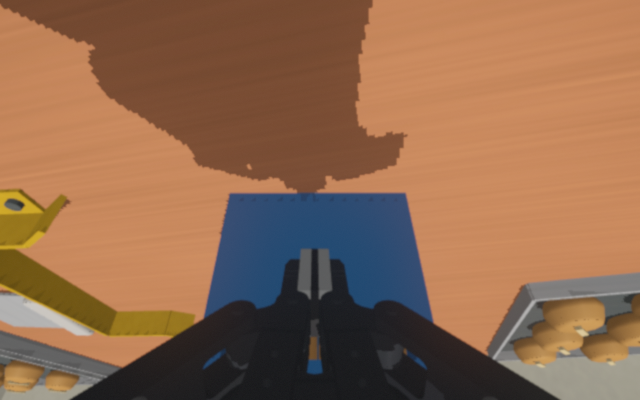

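```bash
python3 -m crank '{"dp":[[0,0,-0.7],[0,0,-0.7],[0,0,-0.7],[0,0,-0.6],[0.49,-0.1,0],[0.49,-0.1,0],[0.3,-0.06,0],[0,0,0]],"delta_rot":[[0,0,0],[0,0,0],[0,0,0],[0,0,0],[0,0,0],[0,0,0],[0,0,0],[0,0,0]],"claw":[255,255,255,255,255,255,255,255]}';python3 - <<'E'
from h import *
np.set_printoptions(precision=2,suppress=True)
s=sense();print(s['joints'],s['force'],s['wrist_torque'])
im,d,T,W=wpts();save('w3.png',im)
E
```

```text
time_s: 10.65
eef_pos: [473.3, 176.5, 23.6]
ee_rot: [0.28, 0.102, 0.954, -0.033]
force: [0.9, 0.0, 0.8]
grip_width: 0.002
[ 0.27  0.4   2.12 -1.2   0.28  0.02] [0.92 0.02 0.75] [ 0.08  0.21 -0.02]
```

View pics/w3.png

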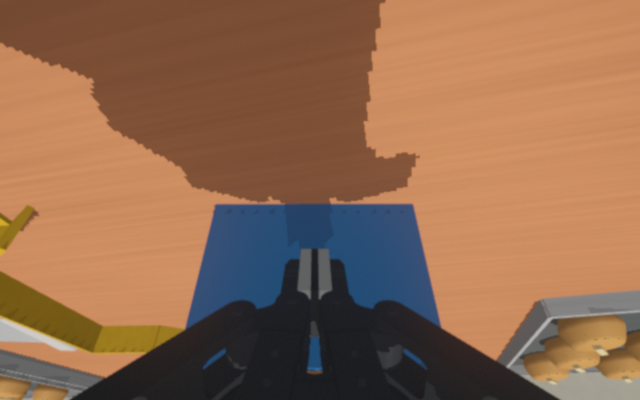

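```bash
python3 -m crank '{"dp":[[0.2,-0.04,0],[0.2,-0.04,0],[0.2,-0.04,0],[0.2,-0.04,0],[0.2,-0.04,0],[0.2,-0.04,0]],"delta_rot":[[0,0,0],[0,0,0],[0,0,0],[0,0,0],[0,0,0],[0,0,0]],"claw":[255,255,255,255,255,255]}';python3 - <<'E'
from h import *
s=sense();print(s['joints'],s['force'],s['wrist_torque'])
im,d=capture('top'); print(crate_fit(im,d)[0])
E
```

```text
time_s: 11.3
eef_pos: [482.7, 174.6, 22.8]
ee_rot: [0.279, 0.101, 0.954, -0.033]
force: [-18.5, 2.7, 12.7]
grip_width: 0.003
[ 0.25640014  0.4098067   2.10326037 -1.15746463  0.27491529 -0.02645653] [-18.49435334   2.70386417  12.68376562] [ 0.29779561  1.65236557 -0.00375507]
((568.7835083007812, 155.64846801757812), (120.12428283691406, 190.19952392578125), 78.23992156982422)
```

```bash
python3 -m crank '{"dp":[[0.2,-0.04,0],[0.2,-0.04,0],[0.2,-0.04,0],[0.2,-0.04,0],[0.2,-0.04,0],[0.2,-0.04,0],[0.2,-0.04,0],[0.1,-0.02,0]],"delta_rot":[[0,0,0],[0,0,0],[0,0,0],[0,0,0],[0,0,0],[0,0,0],[0,0,0],[0,0,0]],"claw":[255,255,255,255,255,255,255,255]}';python3 - <<'E'
from h import *
s=sense();print(s['joints'],s['force'],s['wrist_torque'])
im,d=capture('top'); print(crate_fit(im,d)[0])
E
```

```text
time_s: 12.15
eef_pos: [497.8, 171.6, 22.8]
ee_rot: [0.279, 0.101, 0.954, -0.033]
force: [-19.0, 4.0, 13.0]
grip_width: 0.003
[ 0.23920265  0.42687275  2.07141171 -1.1082592   0.27213973 -0.09180863] [-18.9839101    3.96774395  12.99442052] [ 0.34021615  1.65583457 -0.01828329]
((583.8760375976562, 152.15682983398438), (119.7811050415039, 190.0094757080078), 78.1141128540039)
```

```bash
python3 -m crank '{"dp":[[-1,0.2,0],[-2,0.4,0],[-2,0.4,1],[-2,0.5,3],[-1,3,3],[0,4,3],[0,4,2],[0,4,0],[0,4,0],[0,2,0]],"delta_rot":[[0,0,0],[0,0,0],[0,0,0],[0,0,-5],[0,0,-8],[0,0,-8],[0,0,-8],[0,0,-8],[0,0,-8],[0,0,-8]],"claw":[200,150,100,80,80,80,80,80,80,80]}';python3 - <<'E'
from h import *
s=sense();print(s['joints'],s['force'])
print(rotleft((-.144,-.99),(.99,-.144),40))
im,d=capture('top'); print(crate_fit(im,d)[0]); save('t4.png',im)
E
```

```text
time_s: 13.2
eef_pos: [418.8, 398.7, 142.5]
ee_rot: [0.235, 0.517, 0.808, -0.154]
force: [-0.5, -1.1, -0.3]
grip_width: 0.686
[ 0.80306781  0.66692308  1.23836995 -0.52716912  1.48432814  0.48409125] [-0.50050808 -1.11254924 -0.33341867]
[ -7.29158015  -1.39833504 -32.88933788]
((584.3314208984375, 152.17404174804688), (119.97596740722656, 189.5148468017578), 78.1314697265625)
```

View pics/t4.png

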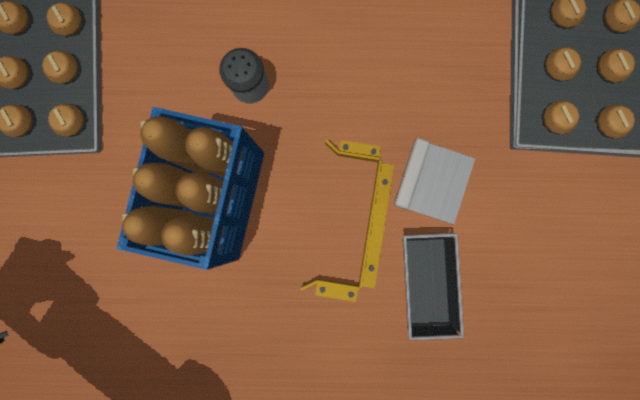

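```bash
python3 -m crank '{"dp":[[3.5,-1.5,0],[3.5,-1.5,0],[3.5,-1.5,0],[3.5,-1.5,0],[3.5,-1.5,0],[1,-1.5,0],[0,0,0]],"delta_rot":[[-1.46,-0.28,-6.58],[-1.46,-0.28,-6.58],[-1.46,-0.28,-6.58],[-1.46,-0.28,-6.58],[-1.46,-0.28,-6.58],[0,0,0],[0,0,0]],"claw":[80,80,80,80,80,80,80]}';python3 - <<'E'
from h import *
np.set_printoptions(precision=2,suppress=True)
s=sense();print(s['joints'],s['force'])
print(rotleft((-.144,-.99),(.99,-.144),40))
d=np.load('top0.npy');P=pts('top',d)
for v,u in [(150,90),(120,60),(140,95),(152,40)]: print(P[v,u])
p=P[:155,:95].reshape(-1,3); print(np.percentile(p[:,2],[50,90,99,100]))
im,d=capture('top'); save('t5.png',im)
E
```

```text
time_s: 13.95
eef_pos: [603.5, 304.7, 141.2]
ee_rot: [0.224, 0.707, 0.619, -0.258]
force: [-0.2, 0.1, 0.5]
grip_width: 0.688
[ 0.51  1.08  0.51 -0.58  1.95  0.54] [-0.2   0.14  0.46]
[-0.01 -0.16 -0.57]
[661.83 370.23  17.6 ]
[708.3  412.53  39.1 ]
[679.19 362.36  17.87]
[656.79 455.25  18.78]
[  5.12  35.16  40.14 858.02]
```

View pics/t5.png

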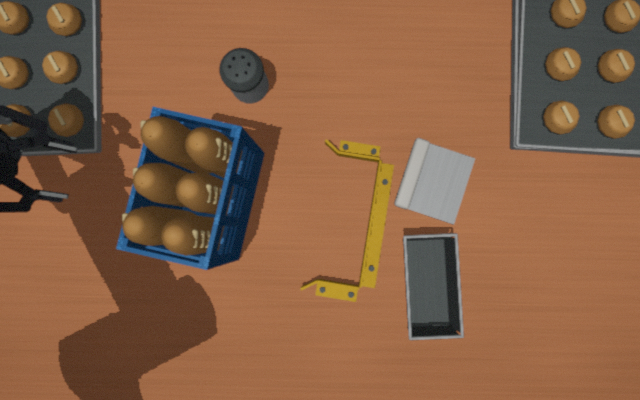

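```bash
python3 -m crank '{"dp":[[0,-0.3,-2],[0,-0.3,-2],[0,-0.3,-2],[0,-0.3,-2],[0,-0.3,-2],[0,-0.3,-1.5],[0,-0.3,-1],[0,-0.3,-0.5]],"delta_rot":[[0,0,0],[0,0,0],[0,0,0],[0,0,0],[0,0,0],[0,0,0],[0,0,0],[0,0,0]],"claw":[80,80,80,80,80,80,80,80]}';python3 - <<'E'
from h import *
np.set_printoptions(precision=2,suppress=True)
s=sense();print(s['joints'],s['force'])
print(rotleft((-.144,-.99),(.99,-.144),40))
im,d,T,W=wpts();save('w4.png',im)
E
```

```text
time_s: 14.8
eef_pos: [601.7, 283.4, 13.0]
ee_rot: [0.225, 0.707, 0.62, -0.257]
force: [-0.7, -0.5, 0.2]
grip_width: 0.686
[ 0.49  1.15  0.72 -0.56  1.7   0.66] [-0.74 -0.51  0.18]
[-0.07 -0.05 -0.77]
```

View pics/w4.png

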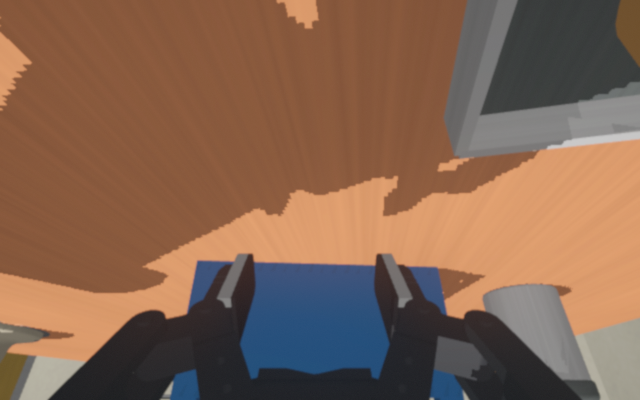

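```bash
python3 -m crank '{"dp":[[-0.1,-1,0],[-0.1,-1,0],[-0.1,-1,0],[-0.1,-1,0],[-0.1,-1,0],[0,-1,0],[0,-0.7,0],[0,0,0]],"delta_rot":[[0,0,0],[0,0,0],[0,0,0],[0,0,0],[0,0,0],[0,0,0],[0,0,0],[0,0,0]],"claw":[80,80,80,80,80,80,80,80]}';python3 - <<'E'
from h import *
np.set_printoptions(precision=2,suppress=True)
s=sense();print(s['joints'],s['force'])
im,d,T,W=wpts();save('w5.png',im)
im,d=capture('top'); print(crate_fit(im,d)[0])
E
```

```text
time_s: 15.65
eef_pos: [597.5, 215.4, 13.6]
ee_rot: [0.225, 0.707, 0.619, -0.257]
force: [-0.2, -0.2, 0.1]
grip_width: 0.688
[ 0.41  1.04  0.95 -0.58  1.57  0.67] [-0.16 -0.18  0.06]
((584.1038818359375, 152.69532775878906), (120.91375732421875, 190.01080322265625), 78.0459976196289)
```

View pics/w5.png

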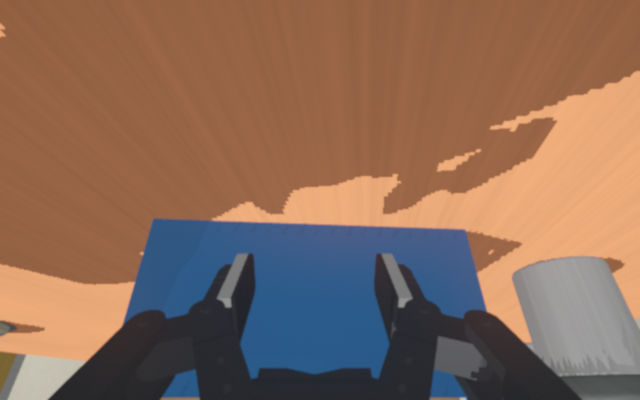

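```bash
python3 -m crank '{"dp":[[-0.06,-0.4,0],[-0.06,-0.4,0],[-0.06,-0.4,0],[-0.06,-0.4,0],[-0.06,-0.4,0],[-0.06,-0.4,0],[-0.06,-0.4,0],[-0.06,-0.4,0],[-0.06,-0.4,0],[-0.06,-0.4,0]],"delta_rot":[[0,0,0],[0,0,0],[0,0,0],[0,0,0],[0,0,0],[0,0,0],[0,0,0],[0,0,0],[0,0,0],[0,0,0]],"claw":[80,80,80,80,80,80,80,80,80,80]}';cat >> h.py <<'E'
def report():
    s=sense(); im,d=capture('top'); r=crate_fit(im,d)[0]; c=np.array(r[0]); a=r[2]
    th=np.radians(a if r[1][0]<r[1][1] else a-90)  # angle of short side
    H=np.array([554.0,-47.2]); n=np.array([-.144,-.99]); by=np.array([.99,-.144])
    print('rect',r,'along',(c-H)@n,'lat',(c-H)@by,'yawerr',(th-np.arctan2(.99,.144)),'F',s['force'].round(1),'tq',s['wrist_torque'].round(2),'tcp',s['eef_pos'].round(1))
    Q=crate_fit(im,d)[1]; A=np.c_[Q[:,:2]-Q[:,:2].mean(0),np.ones(len(Q))]; 
    k=Q[:,2]>214; print('tilt',np.linalg.lstsq(A[k],Q[k,2],rcond=None)[0][:2].round(3)); return im
E
python3 - <<'E'
from h import *
print(sense()['joints'].round(2)); report()
E
```

```text
time_s: 16.75
eef_pos: [591.1, 178.0, 13.0]
ee_rot: [0.224, 0.707, 0.62, -0.255]
force: [-0.2, 13.0, 0.4]
grip_width: 0.69
[ 0.36  0.98  1.06 -0.6   1.49  0.66]
rect ((585.2095947265625, 131.49798583984375), (121.02012634277344, 190.33456420898438), 82.47183227539062) along -181.4051876220703 lat 5.164988818359379 yawerr 0.013050264937840783 F [-0.2 13.   0.4] tq [ 1.75  0.   -0.23] tcp [591.1 178.   13. ]
tilt [-0. -0.]
```

```bash
python3 -m crank '{"dp":[[-0.08,-0.5,0],[-0.12,-0.7,0],[-0.12,-0.7,0],[-0.12,-0.7,0],[-0.12,-0.7,0],[-0.12,-0.7,0],[-0.12,-0.7,0],[-0.12,-0.7,0],[-0.12,-0.7,0],[-0.08,-0.5,0]],"delta_rot":[[0,0,0],[0,0,0],[0,0,0],[0,0,0],[0,0,0],[0,0,0],[0,0,0],[0,0,0],[0,0,0],[0,0,0]],"claw":[80,80,80,80,80,80,80,80,80,80]}'
python3 - <<'E'
from h import *
print(sense()['joints'].round(2)); report()
E
```

```text
time_s: 17.8
eef_pos: [580.5, 111.6, 13.0]
ee_rot: [0.224, 0.707, 0.62, -0.255]
force: [2.0, 11.2, 0.1]
grip_width: 0.685
[ 0.27  0.9   1.23 -0.64  1.37  0.65]
rect ((574.7546997070312, 65.12187957763672), (120.47349548339844, 190.29910278320312), 82.59630584716797) along -114.18733753967285 lat 4.37280205078125 yawerr 0.015222738597072905 F [ 2.  11.2  0.1] tq [ 1.71 -0.17  0.03] tcp [580.5 111.6  13. ]
tilt [ 0.    -0.001]
```

```bash
python3 -m crank '{"dp":[[-0.08,-0.5,0],[-0.12,-0.7,0],[-0.12,-0.7,0],[-0.12,-0.7,0],[-0.12,-0.7,0],[-0.12,-0.7,0],[-0.12,-0.7,0],[-0.12,-0.7,0],[-0.12,-0.7,0],[-0.08,-0.5,0]],"delta_rot":[[0,0,0],[0,0,0],[0,0,0],[0,0,0],[0,0,0],[0,0,0],[0,0,0],[0,0,0],[0,0,0],[0,0,0]],"claw":[80,80,80,80,80,80,80,80,80,80]}'
python3 - <<'E'
from h import *
print(sense()['joints'].round(2)); im=report(); save('t6.png',im)
E
```

```text
time_s: 18.85
eef_pos: [569.3, 45.5, 13.0]
ee_rot: [0.224, 0.707, 0.62, -0.255]
force: [2.5, 11.8, 1.1]
grip_width: 0.681
[ 0.18  0.84  1.37 -0.69  1.27  0.64]
rect ((563.6815185546875, -0.8743209838867188), (120.15707397460938, 190.37608337402344), 82.53744506835938) along -47.25656089782715 lat 2.9138055908203127 yawerr 0.014195424206574714 F [ 2.5 11.8  1.1] tq [ 1.7  -0.2   0.02] tcp [569.3  45.5  13. ]
tilt [-0.    -0.002]
```

View pics/t6.png

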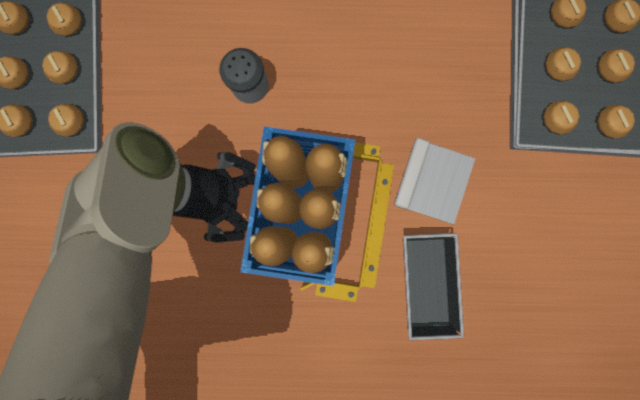

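The crate (300,205 px) is entering between the guides, square and nearly centred. 47 mm remain.

```bash
python3 -m crank '{"dp":[[-0.08,-0.5,0],[-0.08,-0.5,0],[-0.08,-0.5,0],[-0.08,-0.5,0],[-0.08,-0.5,0],[-0.08,-0.5,0],[-0.08,-0.5,0],[-0.06,-0.4,0],[-0.04,-0.3,0]],"delta_rot":[[0,0,0],[0,0,0],[0,0,0],[0,0,0],[0,0,0],[0,0,0],[0,0,0],[0,0,0],[0,0,0]],"claw":[80,80,80,80,80,80,80,80,80]}'
python3 - <<'E'
from h import *
report()
E
```

```text
time_s: 19.8
eef_pos: [562.8, 3.6, 12.9]
ee_rot: [0.225, 0.707, 0.62, -0.255]
force: [1.8, 12.4, 1.5]
grip_width: 0.689
rect ((556.9398803710938, -42.862998962402344), (119.88917541503906, 190.30050659179688), 82.44527435302734) along -4.716973800659183 lat 2.28595341796875 yawerr 0.012586741750112429 F [ 1.8 12.4  1.5] tq [ 1.65 -0.16  0.01] tcp [562.8   3.6  12.9]
tilt [ 0.    -0.001]
```

Now small steps, until the force rises against the stop.

```bash
python3 -m crank '{"dp":[[-0.02,-0.15,0],[-0.02,-0.15,0],[-0.02,-0.1,0]],"delta_rot":[[0,0,0],[0,0,0],[0,0,0]],"claw":[80,80,80]}'
python3 - <<'E'
from h import *
report()
E
python3 -m crank '{"dp":[[0,-0.1,0]],"delta_rot":[[0,0,0]],"claw":[80]}'
```

```text
time_s: 20.15
eef_pos: [562.2, -0.2, 13.0]
ee_rot: [0.225, 0.707, 0.62, -0.255]
force: [2.8, 14.0, 0.8]
grip_width: 0.688
rect ((556.5635375976562, -46.578895568847656), (120.04576873779297, 190.0616912841797), 82.55445098876953) along -0.9840428009033231 lat 2.4484631835937494 yawerr 0.014492233510064123 F [ 2.8 14.   0.8] tq [ 2.04 -0.25  0.09] tcp [ 5.622e+02 -2.000e-01  1.300e+01]
tilt [ 0.    -0.001]
time_s: 20.3
eef_pos: [562.6, -0.6, 12.9]
ee_rot: [0.225, 0.707, 0.62, -0.254]
force: [3.5, 18.8, 0.5]
grip_width: 0.686
```

Force rising: it is meeting the stop. Another small nudge.

```bash
python3 -m crank '{"dp":[[0,-0.1,0],[0,0,0]],"delta_rot":[[0,0,0],[0,0,0]],"claw":[80,80]}'
python3 - <<'E'
from h import *
report()
E
```

```text
time_s: 20.5
eef_pos: [563.0, -1.0, 13.0]
ee_rot: [0.225, 0.708, 0.62, -0.253]
force: [4.6, 19.4, 0.3]
grip_width: 0.691
rect ((556.8741455078125, -47.42833709716797), (120.09701538085938, 190.04620361328125), 82.07948303222656) along -0.1878232269287137 lat 2.878284594726562 yawerr 0.006202478826919933 F [ 4.6 19.4  0.3] tq [ 2.52 -0.57 -0.25] tcp [563.  -1.  13.]
tilt [ 0.    -0.001]
```

```bash
python3 -m crank '{"dp":[[0,-0.1,0],[0,-0.1,0],[0,0,0]],"delta_rot":[[0,0,0],[0,0,0],[0,0,0]],"claw":[80,80,80]}'
python3 - <<'E'
from h import *
report()
E
```

```text
time_s: 20.85
eef_pos: [563.7, -1.6, 13.1]
ee_rot: [0.225, 0.708, 0.62, -0.252]
force: [7.5, 27.3, 1.8]
grip_width: 0.691
rect ((557.2161865234375, -47.998939514160156), (119.93860626220703, 190.0311279296875), 81.64483642578125) along 0.3278192596435519 lat 3.299071948242187 yawerr -0.0013835355381708325 F [ 7.5 27.3  1.8] tq [ 3.47 -0.77 -0.58] tcp [563.7  -1.6  13.1]
tilt [-0. -0.]
```

Home and square (0.3 mm, 0.001 rad). Back off along −n, then up.

```bash
python3 -m crank '{"dp":[[0.03,0.3,0],[0.14,1,0],[0.3,2,0],[0.4,3,0],[0.4,3,0],[0.2,2,2],[0,2,3],[0,0,0]],"delta_rot":[[0,0,0],[0,0,0],[0,0,0],[0,0,0],[0,0,0],[0,0,0],[0,0,0],[0,0,0]],"claw":[80,80,80,80,80,80,80,80]}'
python3 - <<'E'
from h import *
im=report(); save('t7.png',im)
P0=cv2.imread('pics/top0.png').astype(int)[:,:,::-1]
for t in ['shaker','loaf_tin','scraper']: print(t,[(q['centre'],q['p']) for q in pinpoint('top',t)[:1]])
im,d=capture('scene'); save('s7.png',im)
E
```

```text
time_s: 21.7
eef_pos: [577.9, 129.9, 66.7]
ee_rot: [0.226, 0.707, 0.62, -0.254]
force: [1.1, -0.2, -0.7]
grip_width: 0.689
rect ((557.216552734375, -48.409080505371094), (119.36070251464844, 190.06201171875), 81.6839828491211) along 0.73380610656738 lat 3.3584947998046872 yawerr -0.0007003015605109297 F [ 1.1 -0.2 -0.7] tq [ 0.34 -0.11 -0.03] tcp [577.9 129.9  66.7]
tilt [-0. -0.]
shaker [([249.8, 84.7], 0.82)]
loaf_tin [([424.4, 278.6], 0.59)]
scraper [([440.3, 183.4], 0.89)]
```

View pics/t7.png

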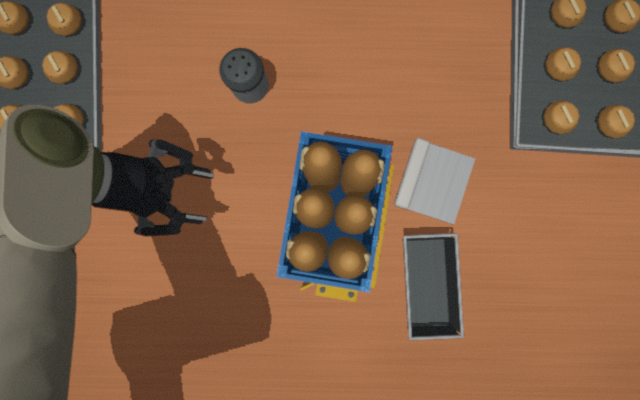

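View pics/s7.png

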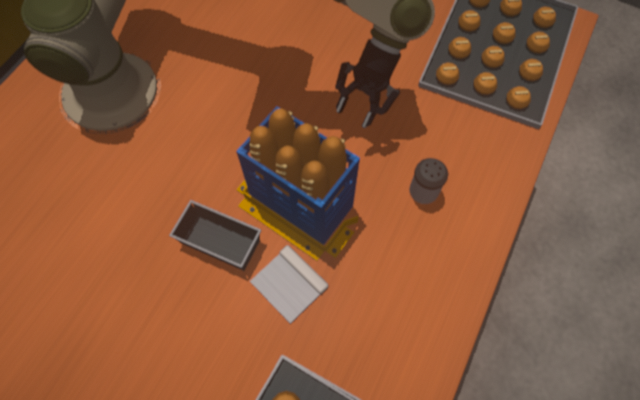

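The crate sits in the bay (340,210 px in the top view) against the stop. The hand is clear at (170,190 px), and the bystanders are where they were.

```bash
python3 -c "
from rig import *
print(finish_job())"
```

```text
the job is handed in; nothing more can be done
None
```

The crate is in the bay with its leading face against the back stop. The hand is clear, and I handed the job in at about 21.7 s of the 64 s allowed.

**What I did:** The crate stood about 22 mm off the bay's centre line. I first moved it sideways by pushing low on its side face with the gripper shut. I then pushed it home with two half-open fingers low on the rear face, with the hand leant back 40°. I stopped when the force rose from about 12 N to 27 N against the stop, then backed away and raised the hand.

**Last checks (top camera):**

| Check | Measured | Allowed |
|---|---|---|
| Position along the bay | within 1 mm of home | within 6 mm |
| Sideways offset | about 3 mm | 16 mm |
| Angle to the bay | about 0.001 rad | 0.06 rad |
| Tilt | about 0 | 0.03 rad |
| Wrist force after backing off | about 1 N (sensor noise) | no contact |

The shaker, loaf tin and scraper show no shift in the pictures; their detected positions agree within about 2 pixels (about 4 mm).

**What disagreed:**
- **Fingertip position:** the wrist camera put the fingertips about 30 mm short of the reported TCP. First contact with the crate agreed with the camera, so I set the push heights by it.
- **Arm limits:** on the side push the last joint and then the fourth reached the end of their range. I turned the hand by half a turn and leant it about 33° there instead of 40°.
- **Position along the bay:** the final reading is 0.7 mm past home, which is within the camera's 2 mm calibration.

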